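Stow the chopping blade, then free the food processor's hub cap whichever way it unscrews

ROBOT

A 6-joint arm with a two-finger parallel gripper is mounted at the origin on a cart in front of the work surface, level with it; the furniture and walls round the work are solid. World frame = base frame: x ahead of the robot, y to its left, z up, the work surface at z = 0. Lengths are in mm, angles in rad, forces in N, time in s.
With the tool pointing down it reaches from about 350 to 875 mm from the base axis. Payload 4.2 kg.
Tool frame: the origin (TCP) lies midway between the tips of the shut fingers; the grasp point (between the pads) lies 19 mm behind it; x points along the fingers, y is the direction in which the jaws open and shut, and the axes are right-handed (so a half turn about x gives the same grasp; the last joint's range is limited). The gripper opens to 85 mm and grips with 20 to 120 N. Pads are 22 mm wide; open, the fingers measure 114 mm over their backs; the gripper's body (76 mm by 85 mm) begins 54 mm behind the grasp point. The pads swing forward as they close: fully open they stand 13 mm farther back than shut.
Start: joints at [1.384, 0.385, 0.008, 0, -1.194, -0.259], TCP at [269.454, 563.909, 231.312] pointing down, gripper open.
Joint ranges: [-3.14, 3.14], [-1.21, 2.06], [-1.07, 1.41], [-3.16, 2.05], [-2.99, -0.16], [-3.1, 3.1]. Speed limits (rad/s): [2.79, 2.79, 3.14, 3.14, 3.14, 3.14].

INTERFACE

Orientations are given as a unit quaternion [x, y, z, w].
In Python, from bench import readout, imaging, arm gives the robot as it stands.
- The arm moves only by the tool arm_command, never from a script. Its argument "increments" is a list of rows, each a list of 3 entries, a list of its own where there are three numbers: the turn, a rotation vector about the world's x, y, z in degrees, then the shift along the world's x, y, z in mm, then the closure, from 0 (fully open) to 1 (shut). In form: [[[ax, ay, az], [tx, ty, tz], fingers], ...]. A call has exactly 5 rows; each row is the pose to reach, as a shift and turn from the pose measured when the call began; what a row does not reach only later rows make up. A row lasts 1/10 s, in which the tool goes at most 50 mm and 8.59 degrees, less where a joint would pass 70% of its speed; a pose out of reach is approached as far as the arm can. A call with a gripper value outside its range is refused whole. The fingers move at their own pace and stop on an object; the grip force is fixed at half the most. Time passes only in rows, so rows that repeat a pose let the fingers close, or fill a call up. It gives the time, the measured TCP pose, the force and the opening at its end, in the units of the state.
- readout.read_state(): the state, without advancing time (a new reading comes with each control period).
- imaging.get_image(name): name is "scene" or "side" or "wrist"; returns (picture, depth): 400x640x3 uint8, blue, green, red; 400x640 float32, mm along the optical axis (not along the pixel's ray), 0 where there is no reading.
- imaging.camera_info(name): a dict with "vfov" (degrees; the focal length in pixels is half the picture's height over the tangent of half this angle, whatever the lens; pixels are square), "cx", "cy" (the principal point, pixels), "eye" and "rotation" of the camera in the world; the wrist camera has in their place "T_tool_cam" (4x4, takes a point from camera to tool coordinates, whose origin is the TCP and whose axes are the tool frame's). Camera axes: x right, y down, z forward; pixel columns grow to the right and rows downward; lengths in mm; the calibration is good to about 2 mm. A picture is of the moment at which its call begins: read the wrist's pose just before it. camera_info takes no time and is no camera call.
- arm.job_done(): hands the job in, once; it reports no verdict.
The state is a dict: "clock": time; "joints": joint angles; "joint_vel": joint speeds; "joint_efforts": joint torques, N m; "position": TCP position; "ee_rot": TCP orientation; "contact_force": force on the tool from outside, world axes, zero at the start; "wrist_torque": the same for the moment, N m; "gripper_width": finger opening in mm.
Only numpy, scipy, OpenCV 4.12 (cv2) and the standard library are available. Lean on these libraries where they do the work, as an engineer would, in place of code of your own. Each camera call takes 0.05 s, during which the arm holds its last target. There are 200 camera calls.

TASK

The food processor is being stripped for washing. First get the sharp chopping blade with the blue top out of the way: stand it on its own blue post in the round caddy and let go. Then unscrew the green hub cap that holds the slicing disc; nobody knows whether this machine's thread is right- or left-handed, so try it gently one way and, if it stops dead, do not force it but turn it the other way until it is loose, lift it straight off and finish still holding it, upright and well clear above the processor, leaving everything else where it stands.

Things in the scene. Friction and masses are not known exactly. Their poses are not given: they have to be found in the camera images.
- blade_hub (a point): Centre of the loose chopping blade, on its hub's axis (z), 36.5 mm above its underside; starts standing upright on the worktop. Black round hub 30 mm across, 73 mm tall, blue top 31 mm across. Two steel wings reach 42 mm from the axis, 10 to 26 mm above the underside: grasp at or above this point.
- chopping_blade: The same blade: origin at the centre of its underside, z up its hub. Foot flange 40 mm across, 6 mm high. From below a bore 20 mm wide, 57 mm deep runs up the hub. 0.07 to 0.14 kg. May stand at any yaw on its post.
- caddy: Round grey tool caddy, fixed: tray 208 mm across, floor 8 mm above the worktop, rim 13 mm high, with three upright posts (blue, yellow, green) 120 degrees apart, 54 mm from its centre, at any yaw. Origin at the centre of its underside.
- post_blue (a point): Foot of the blue post (blue ring on the floor round it): on its axis, at the height of the caddy floor. Post 15 mm across, 40 mm tall above the floor, top rounded. Empty at the start. The blade's own place: its bore goes over the post until the hub stands on the caddy floor.
- post_green (a point): Foot of the green post, same size; empty at the start and stays empty (the hub cap is kept there later, not now).
- dough_tool: White two-winged dough tool with a yellow top, hub of the same size as the blade's, standing on the yellow post; stays there. Origin at the centre of its underside. Loose.
- processor: White food processor, bowl off, fixed. Origin under the spindle axis at worktop height; z up; x points level from the spindle to the motor block, which begins 84 mm from the axis and is 156 mm wide, 122 mm high (dial on it 135 mm). Round platform 160 mm across with the steel slicing disc on it, 139 mm across, 79 mm above the worktop.
- spindle (a point): Point on the spindle axis at the top of the disc's hub, 81 mm above the worktop, under the hub cap. The screwed-on cap's underside is 1.5 mm above this point.
- cap_grip (a point): Middle of the grip bar of the green hub cap, on the cap's axis (z), 33 mm above the cap's underside. Bar 46 mm long along x of this frame, 13 mm thick along y, standing 24 mm above the round skirt (52 mm across, 21 mm tall). Screwed on, the bar lies along the processor's x within about 5 degrees.
- hub_cap: The same cap, origin at its underside, loose, 0.05 to 0.1 kg. Its coarse thread turns easily, with 2 mm side play. Turned the wrong way it stops dead within 16 degrees (do not wring it with more than 3 N m); the right way (clockwise or counter-clockwise, differs from run to run, cannot be seen) it leaves the thread 45 to 60 degrees from tight; at 65 to 120 degrees it lifts straight off.
- tumbler: Clear glass tumbler, 81 mm across, 93 mm tall; bystander. Origin at its underside.
- onion: Red onion, about 82 mm; bystander. Origin at its underside.
- lemon: Lemon, 71 x 53 mm; bystander. Origin at its underside.
- mug: White dotted mug, 82 mm across, 91 mm tall; bystander. Origin at its underside.
- red_pepper: Red bell pepper, 92 mm across, 103 mm tall; bystander. Origin at its underside.

How it is judged (in metres and radians):
On the way, in this order (a step that is already met when the one before it is completed fails the run):
1. the chopping blade stands on its own blue post, let go (horizontal distance between blade_hub and post_blue below 0.007 m and z of blade_hub in the frame of post_blue below 0.042 m and angle between blade_hub's own z axis and vertical below 0.12 rad and contact force between the fingers and chopping_blade below 0.1 N), for 0.2 s.
2. the hub cap has been turned loose: more than 40 degrees from tight, still down on its spindle (angle between the x axis of cap_grip and the x axis of processor, either way round above 0.7 rad and z of cap_grip in the frame of spindle below 0.0435 m and horizontal distance between cap_grip and spindle below 0.008 m), for 0.1 s.
At the end, for the whole second after the job is handed in: Blade upright on the floor of its blue post (within 7 mm of the axis), released; hub cap held still in the fingers, upright within 20 degrees, touching nothing else, its grip bar at least 75 mm above the disc hub's top (40 mm higher than at the start) and within 120 mm of the spindle axis (all of step 1 and z of cap_grip in the frame of spindle above 0.075 m and horizontal distance between cap_grip and spindle below 0.12 m and angle between cap_grip's own z axis and vertical below 0.35 rad and contact force between the fingers and hub_cap above 1 N and contact force between hub_cap and processor below 0.1 N and linear speed of hub_cap below 0.03 m/s); the arm keeps its last pose, push and grip.
It fails at once if a bystander was pushed aside: the dough tool by more than 20 mm, or the tumbler, onion, lemon, mug or red pepper by more than 30 mm (distance of dough_tool from where it was at the start of the episode above 0.02 m or distance of any of tumbler, onion, lemon, mug, red_pepper from where it was at the start of the episode above 0.03 m).
It fails at once if the cap was wrenched against its stop: the fingers press on it with over 420 N in all (a plain grip of up to 120 N a finger is fine) (contact force between the fingers and hub_cap above 420 N).
It also fails if it takes over 58 s, if anything falls off the work surface, if the arm or the gripper's body presses on something with over 40 N, if the wrist force passes 120 N, or if a joint passes its speed limit or range.

## Working session

There is one attempt and no reset: what is moved stays moved. The work goes in short steps, Python scripts to look and compute and a tool call to move; the robot and the scene stay as the last step left them, time stands still between calls to the robot, and variables do not carry over. Pictures are saved under pics/ and viewed, about 8 in all and at most 12, crops included, and the job is handed in when it is done.

Besides the shell and the picture viewer there is one more tool, called as name(argument=value, ...) on one line, values as JSON. arm_command: Moves the arm, as the interface text tells. Its arguments: {"type":"object","properties":{"increments":{"type":"array","items":{"type":"array"}}},"required":["increments"]}

```bash
mkdir -p pics; ls; cat > h.py <<'E'
import numpy as np, cv2
from scipy.spatial.transform import Rotation as R
from bench import readout, imaging, arm
def cam(name):
    """picture, depth, K(f,cx,cy), eye, Rwc"""
    s=readout.read_state(); c=imaging.camera_info(name); p,d=imaging.get_image(name)
    f=p.shape[0]/2/np.tan(np.radians(c["vfov"])/2)
    if "eye" in c: e,Rw=np.array(c["eye"],float),np.array(c["rotation"],float)
    else:
        T=np.array(c["T_tool_cam"],float); Rt=R.from_quat(s["ee_rot"]).as_matrix()
        e=np.array(s["position"])+Rt@T[:3,3]; Rw=Rt@T[:3,:3]
    return p,d,(f,c["cx"],c["cy"]),e,Rw
def pts(d,K,e,Rw):
    v,u=np.mgrid[:d.shape[0],:d.shape[1]]
    P=np.stack([(u-K[1])/K[0]*d,(v-K[2])/K[0]*d,d],-1)@Rw.T+e
    P[d<=0]=np.nan
    return P
def onplane(uv,K,e,Rw,z):
    uv=np.atleast_2d(uv).astype(float)
    r=np.c_[(uv[:,0]-K[1])/K[0],(uv[:,1]-K[2])/K[0],np.ones(len(uv))]@Rw.T
    return e+r*((z-e[2])/r[:,2])[:,None]
E
python3 - <<'E'
from h import *
print({k:np.round(v,3) for k,v in readout.read_state().items()})
for n in("scene","side"):
    c=imaging.camera_info(n);print(n,c)
    p,d,K,e,Rw=cam(n);cv2.imwrite(f"pics/{n}0.png",p);np.savez(f"{n}0.npz",p=p,d=d,K=K,e=e,Rw=Rw)
print(imaging.camera_info("wrist"))
E
```

```text
pics
{'clock': np.float64(0.0), 'joints': array([ 1.384,  0.386,  0.007, -0.   , -1.194, -0.259]), 'joint_vel': array([ 0.001, -0.001,  0.002,  0.001,  0.003,  0.002]), 'joint_efforts': array([-0.0000e+00, -3.9229e+01,  1.8840e+01,  4.1860e+00, -5.0000e-03,
       -0.0000e+00]), 'position': array([269.224, 563.395, 230.213]), 'ee_rot': array([-0.689,  0.157,  0.69 ,  0.156]), 'contact_force': array([-0.492, -0.023,  0.842]), 'wrist_torque': array([0.02 , 0.03 , 0.005]), 'gripper_width': np.float64(85.535)}
scene {'vfov': 57.975074890002865, 'cx': 317.01460079025463, 'cy': 197.20478207167952, 'eye': array([-284.22509422, -336.25937469,  719.95134126]), 'rotation': array([ 0.71047381, -0.52583611,  0.28624004, -0.36985129])}
side {'vfov': 52.06274242551339, 'cx': 316.3262383661372, 'cy': 207.19537533483802, 'eye': array([608.33087923, 943.77222791, 689.34607898]), 'rotation': array([ 0.0222968 ,  0.86168305, -0.50692457, -0.00571519])}
{'vfov': 67.35341243306716, 'cx': 321.75278024808915, 'cy': 191.8934772498655, 'T_tool_cam': array([[ 4.70946856e-04, -3.21170271e-01,  9.47021349e-01,
        -1.42499645e+02],
       [ 9.99999878e-01,  2.93740521e-04, -3.97674325e-04,
        -2.01502511e-01],
       [-1.50457373e-04,  9.47021421e-01,  3.21170370e-01,
        -8.17153300e+01],
       [ 0.00000000e+00,  0.00000000e+00,  0.00000000e+00,
         1.00000000e+00]])}
```

```bash
sed -i 's/np.array(c\["rotation"\],float)$/R.from_quat(c["rotation"]).as_matrix()/' h.py
python3 - <<'E'
import cv2,numpy as np
from scipy.spatial.transform import Rotation as R
for n in("scene","side"):
    z=dict(np.load(f"{n}0.npz")); z["Rw"]=R.from_quat(z["Rw"]).as_matrix(); np.savez(f"{n}0.npz",**z); print(z["Rw"].round(2).tolist())
E
```

```text
[[0.28, -0.54, 0.8], [-0.96, -0.17, 0.22], [0.02, -0.83, -0.56]]
[[-1.0, 0.03, -0.03], [0.04, 0.49, -0.87], [-0.01, -0.87, -0.49]]
```

View pics/scene0.png

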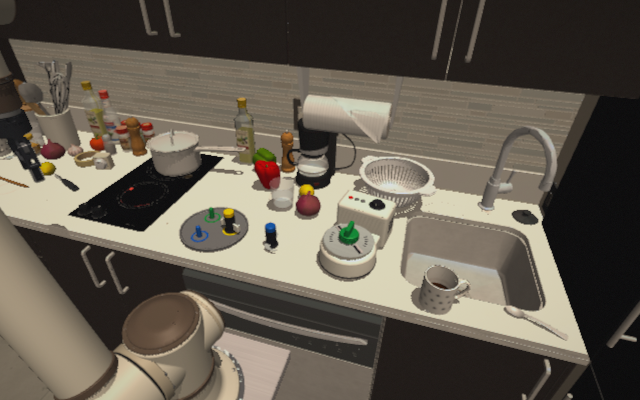

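View pics/side0.png

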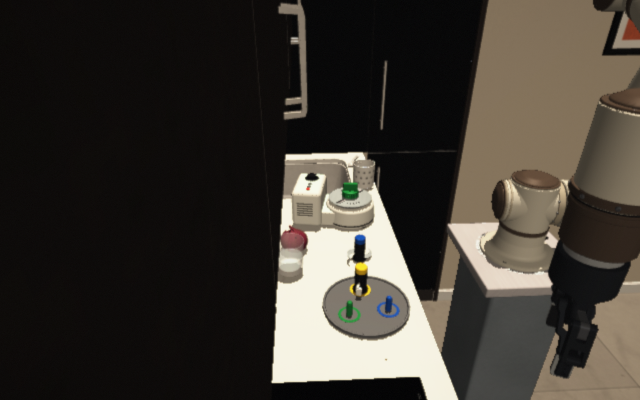

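The scene view shows the caddy at (214,228) with its blue post and ring at (199,236), the blade top at (271,229), and the processor cap at (348,233). The side view shows the blue post at (389,305), the blade top at (360,241) and the cap at (350,188).

```bash
cat >> h.py <<'E'
COL={"blue":((100,120,40),(130,255,255)),"green":((50,120,30),(85,255,255)),"yellow":((20,150,80),(33,255,255))}
def blobs(p,col,amin=8):
    m=cv2.inRange(cv2.cvtColor(p,cv2.COLOR_BGR2HSV),*map(np.array,COL[col]))
    n,l,s,c=cv2.connectedComponentsWithStats(m,connectivity=8)
    return [(l==i,s[i],c[i]) for i in range(1,n) if s[i][4]>=amin]
E
python3 - <<'E'
from h import *
for n in("scene","side"):
    z=np.load(f"{n}0.npz");K=z["K"];P=pts(z["d"],K,z["e"],z["Rw"])
    for c in COL:
        for m,s,ce in blobs(z["p"],c):
            q=P[m];q=q[~np.isnan(q[:,0])]
            if len(q)==0: continue
            print(n,c,s.tolist(),ce.round(1),"med",np.median(q,0).round(),"lo",np.percentile(q,3,0).round(),"hi",np.percentile(q,97,0).round())
E
```

```text
scene blue [266, 223, 9, 10, 84] [270.  227.6] med [446.   7.  70.] lo [439.  -5.  58.] hi [464.  20.  73.]
scene blue [191, 226, 17, 16, 97] [198.8 233.9] med [411. 221.   9.] lo [394. 203.   5.] hi [441. 249.  46.]
scene green [205, 208, 15, 14, 67] [211.5 214.9] med [504. 233.  17.] lo [488. 214.   5.] hi [532. 259.  45.]
scene green [339, 221, 20, 23, 292] [348.8 233.9] med [ 442. -221.  102.] lo [ 431. -241.   87.] hi [ 470. -196.  127.]
scene yellow [81, 81, 10, 9, 64] [85.8 85.3] med [867. 981. 251.] lo [858. 970. 235.] hi [882. 996. 263.]
scene yellow [237, 98, 9, 10, 78] [241.4 102.5] med [887. 293. 253.] lo [880. 280. 236.] hi [906. 310. 264.]
scene yellow [92, 109, 10, 4, 27] [ 96.8 110.1] med [860. 960. 150.] lo [848. 956. 143.] hi [881. 970. 159.]
scene yellow [23, 133, 9, 7, 31] [ 27.8 135.9] med [ 677. 1153.   83.] lo [264. 527.  77.] hi [ 697. 1174.  356.]
scene yellow [39, 162, 16, 13, 135] [ 46.7 167.5] med [560. 949.  37.] lo [249. 494.  21.] hi [583. 968. 290.]
scene yellow [299, 184, 15, 11, 122] [306.1 188.9] med [711. -14.  41.] lo [697. -38.  12.] hi [780.  18
[... 304 characters left out ...]
.   3.  59.] hi [467.  28.  76.]
side blue [377, 296, 22, 21, 183] [387.9 307. ] med [419. 232.  11.] lo [394. 203.   7.] hi [440. 249.  48.]
side green [342, 183, 16, 16, 212] [349.8 190.1] med [ 459. -207.  105.] lo [ 439. -216.   89.] hi [ 480. -190.  128.]
side green [338, 301, 22, 21, 163] [348.8 311.8] med [511. 243.  11.] lo [488. 216.   8.] hi [533. 260.  48.]
side yellow [355, 262, 12, 13, 125] [360.7 268.3] med [473. 159.  80.] lo [460.  33.   3.] hi [485. 168.  83.]
side yellow [350, 284, 6, 11, 34] [352.  289.2] med [492. 150.   9.] lo [487. 131.   8.] hi [498. 167.  14.]
side yellow [361, 285, 10, 11, 43] [366.8 290.7] med [455. 161.  10.] lo [448. 136.   7.] hi [470. 173.  17.]
```

```bash
python3 - <<'E'
from h import *
s=readout.read_state();print(R.from_quat(s["ee_rot"]).as_matrix().round(3))
E
```

```text
[[-0.001 -0.431 -0.902]
 [-0.002 -0.902  0.431]
 [-1.     0.002 -0.   ]]
```

arm_command(increments=[[[0,0,0],[15,-45,0],0],[[0,0,0],[30,-90,0],0],[[0,0,0],[45,-135,0],0],[[0,0,0],[60,-180,0],0],[[0,0,0],[75,-225,0],0]])

```text
clock: 0.6
position: [344.3, 336.4, 230.0]
ee_rot: [-0.689, 0.157, 0.69, 0.155]
contact_force: [0.8, 0.4, 0.3]
gripper_width: 85.7
```

arm_command(increments=[[[0,0,0],[15,-45,0],0],[[0,0,0],[30,-90,0],0],[[0,0,0],[45,-135,0],0],[[0,0,0],[60,-180,0],0],[[0,0,0],[75,-225,0],0]])

```text
clock: 1.1
position: [419.2, 109.4, 230.0]
ee_rot: [-0.689, 0.157, 0.69, 0.155]
contact_force: [1.4, -0.2, 1.0]
gripper_width: 85.7
```

```bash
python3 - <<'E'
from h import *
s=readout.read_state();print(s["clock"],s["position"].round(1) if hasattr(s["position"],"round") else s["position"],np.round(s["joints"],2),R.from_quat(s["ee_rot"]).as_matrix().round(3).tolist())
p,d,K,e,Rw=cam("wrist");cv2.imwrite("pics/w1.png",p);np.savez("w1.npz",p=p,d=d,K=K,e=e,Rw=Rw)
P=pts(d,K,e,Rw)
for c in COL:
    for m,st,ce in blobs(p,c,60):
        q=P[m];q=q[~np.isnan(q[:,0])]
        if len(q): print(c,st.tolist(),ce.round(1),"med",np.median(q,0).round(),"lo",np.percentile(q,3,0).round(),"hi",np.percentile(q,97,0).round())
E
```

```text
1.1 [419.2 109.4 230. ] [ 0.63  0.05 -0.43  0.   -1.09  0.49] [[-0.001, -0.43, -0.903], [-0.002, -0.903, 0.43], [-1.0, 0.003, 0.0]]
blue [380, 83, 33, 32, 816] [396.   98.4] med [456.  13.  73.] lo [443.   0.  69.] hi [469.  26.  74.]
blue [220, 182, 41, 38, 693] [239.3 201.4] med [419. 223.   9.] lo [393. 204.   7.] hi [439. 251.  47.]
green [172, 118, 43, 43, 789] [191.8 139.6] med [508. 234.   9.] lo [485. 215.   7.] hi [532. 261.  47.]
yellow [244, 116, 47, 46, 1107] [263.9 141.7] med [473. 150.  80.] lo [449. 132.   7.] hi [494. 166.  82.]
```

View pics/w1.png

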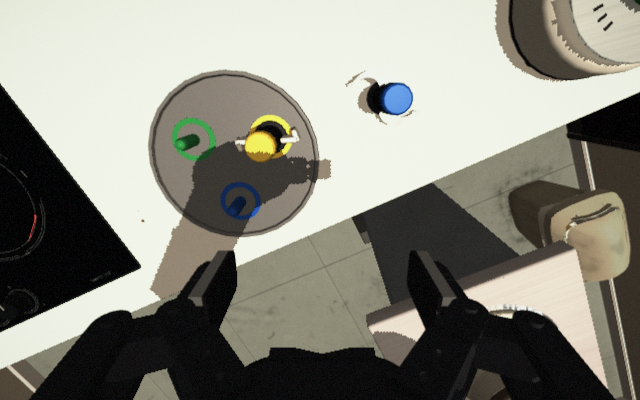

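The wrist view shows the blade's blue top at (396,98), the blue ring and post at (240,201), and the dough tool at (262,143). Next I'll compute exact positions.

```bash
cat >> h.py <<'E'
def circ(xy):
    A=np.c_[2*xy,np.ones(len(xy))];s=np.linalg.lstsq(A,(xy**2).sum(1),rcond=None)[0]
    return s[:2],np.sqrt(s[2]+s[:2]@s[:2])
def hullcirc(m,K,e,Rw,z):
    h=cv2.convexHull(np.argwhere(m)[:,::-1].astype(np.int32))[:,0]
    c,r=circ(onplane(h,K,e,Rw,z)[:,:2]); return c.round(1),round(float(r),1)
E
python3 - <<'E'
from h import *
z=np.load("w1.npz");p,K,e,Rw,d=[z[k] for k in("p","K","e","Rw","d")];P=pts(d,K,e,Rw)
for i,(m,st,ce) in enumerate(blobs(p,"blue",60)):
    if i==0:
        mt=m&(P[...,2]>71); print("blade top",hullcirc(mt,K,e,Rw,73),hullcirc(m,K,e,Rw,73),np.nanmedian(P[mt],0))
    else:
        print("ring",hullcirc(m&(P[...,2]<14),K,e,Rw,8)); q=P[m&(P[...,2]>38)];print("post top",len(q),q.mean(0).round(1))
for m,st,ce in blobs(p,"green",60):
    print("green ring",hullcirc(m&(P[...,2]<14),K,e,Rw,8)); q=P[m&(P[...,2]>38)];print("post top",len(q),q.mean(0).round(1))
z=np.load("scene0.npz");s=np.load("side0.npz")
for n,z in(("scene",z),("side",s)):
    a=[z[k] for k in("K","e","Rw")];P=pts(z["d"],*a)
    b=blobs(z["p"],"blue"); 
    print(n,"ring",[hullcirc(m&(P[...,2]<14),*a,8) for m,_,_ in b[1:]],"top",hullcirc(b[0][0]&(P[...,2]>70),*a,73))
E
```

```text
blade top (array([455.2,  13. ]), 14.4) (array([455.6,  13.7]), 14.9) [455.26655574  12.70016117  72.66221647]
ring (array([415.8, 227.9]), 25.7)
post top 121 [417.5 225.5  44.5]
green ring (array([508.6, 238.6]), 25.5)
post top 148 [508.5 235.9  44.5]
scene ring [(array([423.7, 233.8]), 31.6)] top (array([451.3,   6.6]), 13.8)
side ring [(array([415.3, 216.6]), 29.5)] top (array([455.8,  15.9]), 14.7)
```

arm_command(increments=[[[0,0,0],[9,-24,0],0],[[0,0,0],[22,-60,-30],0],[[0,0,0],[36,-96,-70],0],[[0,0,0],[36,-96,-115],0],[[0,0,0],[36,-96,-115],0]])

```text
clock: 1.65
position: [450.8, 6.0, 109.3]
ee_rot: [-0.684, 0.164, 0.694, 0.155]
contact_force: [-0.3, -0.1, -0.8]
gripper_width: 85.4
```

```bash
python3 - <<'E'
from h import *
s=readout.read_state();print(s["position"])
p,d,K,e,Rw=cam("wrist");cv2.imwrite("pics/w2.png",p);P=pts(d,K,e,Rw)
for m,st,ce in blobs(p,"blue",200):
    mt=m&(P[...,2]>70)
    if mt.sum()>100: print("blade top",hullcirc(mt,K,e,Rw,73),st,np.nanmedian(P[mt],0).round(1))
    else: print("ring",hullcirc(m&(P[...,2]<14),K,e,Rw,8),st)
E
```

```text
[450.79570749   5.98313447 109.25607939]
blade top (array([456.1,  11.3]), 14.6) [ 288  192   45   48 1640] [456.2  11.4  72.7]
```

arm_command(increments=[[[0,0,0],[5,6,0],0],[[0,0,0],[5,6,0],0],[[0,0,0],[5,6,-10],0],[[0,0,0],[5,6,-20],0],[[0,0,0],[5,6,-20],0]])

```text
clock: 2.2
position: [457.4, 13.2, 91.6]
ee_rot: [-0.685, 0.162, 0.693, 0.155]
contact_force: [-0.9, -0.1, 0.2]
gripper_width: 85.2
```

```bash
cat >> h.py <<'E'
def st():
    s=readout.read_state(); M=R.from_quat(s["ee_rot"]).as_matrix()
    down=R.align_vectors([[0,0,-1]],[M[:,0]])[0].as_rotvec(degrees=True)
    print("t",round(float(s["clock"]),2),"pos",np.round(s["position"],1),"jawline",round(np.degrees(np.arctan2(M[1,1],M[0,1])),1),"fix",down.round(2),"F",np.round(s["contact_force"],1),"T",np.round(s["wrist_torque"],2),"w",round(float(s["gripper_width"]),1),"j",np.round(s["joints"],2))
    return s
E
python3 - <<'E'
from h import *
st()
p,d,K,e,Rw=cam("wrist");P=pts(d,K,e,Rw)
for m,s,ce in blobs(p,"blue",200):
    mt=m&(P[...,2]>70)
    if mt.sum()>100: print("blade top",hullcirc(mt,K,e,Rw,73),s,np.nanmedian(P[mt],0).round(1))
E
```

```text
t 2.2 pos [457.4  13.2  91.6] jawline -115.9 fix [ 0.47 -0.73  0.  ] F [-0.9 -0.1  0.2] T [-0.   -0.03 -0.  ] w 85.2 j [ 0.39  0.27 -0.57  0.   -0.74  0.73]
blade top (array([456.5,  11.4]), 14.6) [ 301  207   49   50 1863] [456.5  11.4  72.7]
```

arm_command(increments=[[[0.3,-0.4,0],[-1,-2,-12],0],[[0.5,-0.7,0],[-1,-2,-28],0],[[0.5,-0.7,0],[-1,-2,-44],0],[[0.5,-0.7,0],[-1,-2,-54],0],[[0.5,-0.7,0],[-1,-2,-54],0]])

```text
clock: 2.75
position: [456.2, 10.9, 37.0]
ee_rot: [-0.688, 0.159, 0.69, 0.158]
contact_force: [0.5, 0.3, 0.1]
gripper_width: 85.3
```

arm_command(increments=[[[0,0,0],[0,0,0],0.4],[[0,0,0],[0,0,0],0.8],[[0,0,0],[0,0,0],1],[[0,0,0],[0,0,0],1],[[0,0,0],[0,0,0],1]])

```text
clock: 3.25
position: [456.5, 11.0, 37.7]
ee_rot: [-0.689, 0.158, 0.69, 0.158]
contact_force: [-1.3, 0.1, 5.2]
gripper_width: 29.0
```

```bash
python3 -c "
from h import *
st()"
```

```text
t 3.25 pos [456.5  11.   37.7] jawline -115.9 fix [ 0.01 -0.07  0.  ] F [-1.3  0.1  5.2] T [0.07 0.3  0.06] w 29.0 j [ 0.38  0.36 -0.64 -0.   -0.58  0.74]
```

arm_command(increments=[[[0,0,0],[0,0,20],1],[[0,0,0],[0,0,55],1],[[0,0,0],[0,0,95],1],[[0,0,0],[-4,25,120],1],[[0,0,0],[-10,50,130],1]])

```text
clock: 3.75
position: [447.8, 61.8, 170.5]
ee_rot: [0.69, -0.158, -0.688, -0.16]
contact_force: [0.1, -0.2, -1.0]
gripper_width: 28.9
```

arm_command(increments=[[[0,0,0],[-8,25,0],1],[[0,0,0],[-16,55,0],1],[[0,0,0],[-20,70,0],1],[[0,0,0],[-20,70,0],1],[[0,0,0],[-20,70,0],1]])

```text
clock: 4.25
position: [427.3, 131.7, 170.2]
ee_rot: [0.69, -0.158, -0.688, -0.16]
contact_force: [-0.4, -0.4, -1.4]
gripper_width: 28.6
```

```bash
cat >> h.py <<'E'
def post(tag):
    p,d,K,e,Rw=cam("wrist");cv2.imwrite(f"pics/{tag}.png",p);np.savez(tag+".npz",p=p,d=d,K=K,e=e,Rw=Rw);P=pts(d,K,e,Rw)
    for col in("blue","green"):
        for m,s,ce in blobs(p,col,100):
            q=P[m];zz=np.nanmedian(q[:,2])
            if zz<30:
                t=m&(P[...,2]>42);r=m&(P[...,2]<12)
                print(col,"ring",hullcirc(r,K,e,Rw,8),s,"top",t.sum(),P[t].mean(0).round(1) if t.any() else "")
            else: print(col,"other",np.nanmedian(q,0).round(1),s)
E
python3 -c "
from h import *
st();post('w3')"
```

```text
t 4.25 pos [427.3 131.7 170.2] jawline -115.9 fix [-0.11  0.18  0.  ] F [-0.4 -0.4 -1.4] T [-0.03  0.02 -0.  ] w 28.6 j [ 0.66  0.14 -0.5   0.   -0.93  0.45]
blue ring (array([415.7, 228. ]), 25.8) [226 197  47  43 878] top 135 [418.1 224.4  48.2]
blue other [430.  130.6 205. ] [ 289  249   67   73 3920]
green ring (array([508.7, 238.6]), 25.6) [ 169  123   51   49 1122] top 171 [509.  236.5  45.7]
```

View pics/w3.png

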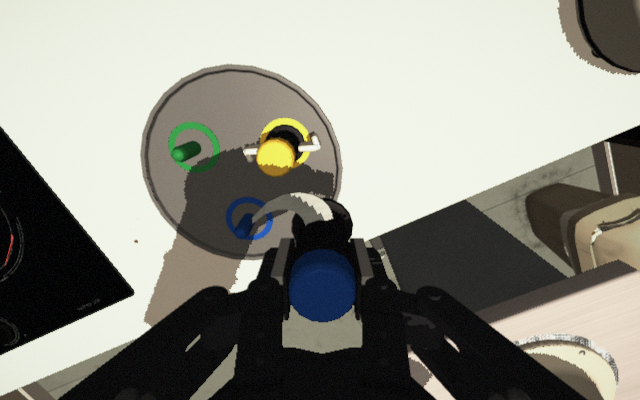

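```bash
python3 - <<'E'
from h import *
z=np.load("w3.npz");p,K,e,Rw,d=[z[k] for k in("p","K","e","Rw","d")];P=pts(d,K,e,Rw)
m=max(blobs(p,"blue",100),key=lambda b:b[1][4])[0]
print(np.nanpercentile(P[m][:,2],[2,50,98]).round(1))
t=m&(P[...,2]>204); print(hullcirc(t,K,e,Rw,205.7),np.nanmean(P[t],0).round(2))
q=P[t]; A=np.c_[q[:,:2]-q[:,:2].mean(0),np.ones(len(q))];print(np.linalg.lstsq(A,q[:,2],rcond=None)[0], q.std(0))
E
```

```text
[193.  205.  206.3]
(array([427. , 132.1]), 14.2) [426.61 132.2  205.24]
[-3.20176059e-03  7.40672076e-03  2.05235086e+02] [7.01781919 6.92635712 0.53898002]
```

arm_command(increments=[[[0,0,0],[-4,35,0],1],[[0,0,0],[-8,70,0],1],[[-0.1,0.2,0],[-11.5,96,-15],1],[[-0.1,0.2,0],[-11.5,96,-50],1],[[-0.1,0.2,0],[-11.5,96,-65],1]])

```text
clock: 4.8
position: [414.8, 226.1, 102.7]
ee_rot: [-0.688, 0.161, 0.69, 0.158]
contact_force: [-0.5, -0.3, -1.6]
gripper_width: 29.1
```

```bash
python3 -c "
from h import *
st();post('w4')"
```

```text
t 4.8 pos [414.8 226.1 102.7] jawline -116.0 fix [ 0.15 -0.22  0.  ] F [-0.5 -0.3 -1.6] T [-0.06  0.04  0.02] w 29.1 j [ 0.84  0.28 -0.53 -0.   -0.77  0.27]
blue ring (array([415.8, 227.7]), 25.7) [289 163  62  46 733] top 3 [437.7 222.   80.9]
blue ring (array([415.1, 229.4]), 8.5) [312 186  17  12 155] top 0 
blue other [417.7 225.1 137.4] [ 289  249   67   73 3930]
green ring (array([508.7, 238.5]), 25.6) [ 218   57   69   72 1582] top 0 
green other [507.5 235.2  44.3] [231  83  30  23 547]
```

arm_command(increments=[[[0.2,-0.2,0],[1,1.8,0],1],[[0.2,-0.2,0],[1,1.8,-5],1],[[0.2,-0.2,0],[1,1.8,-10],1],[[0.2,-0.2,0],[1,1.8,-12],1],[[0.2,-0.2,0],[1,1.8,-12],1]])

```text
clock: 5.35
position: [415.1, 226.6, 89.2]
ee_rot: [-0.688, 0.16, 0.69, 0.159]
contact_force: [0.1, -0.5, -1.1]
gripper_width: 29.0
```

```bash
python3 -c "
from h import *
st()"
```

```text
t 5.35 pos [415.1 226.6  89.2] jawline -116.1 fix [ 0.09 -0.17  0.  ] F [ 0.1 -0.5 -1.1] T [-0.    0.01  0.  ] w 29.0 j [ 0.84  0.3  -0.54 -0.   -0.73  0.27]
```

arm_command(increments=[[[0.1,-0.2,0],[1.4,2.3,0],1],[[0.1,-0.2,0],[1.4,2.3,0],1],[[0.1,-0.2,0],[1.4,2.3,-4],1],[[0.1,-0.2,0],[1.4,2.3,-8],1],[[0.1,-0.2,0],[1.4,2.3,-12],1]])

```text
clock: 5.85
position: [416.4, 228.9, 76.8]
ee_rot: [0.689, -0.16, -0.689, -0.16]
contact_force: [0.3, -0.2, -0.8]
gripper_width: 28.7
```

```bash
python3 -c "
from h import *
st()"
```

```text
t 5.85 pos [416.4 228.9  76.8] jawline -116.1 fix [0.01 0.02 0.  ] F [ 0.3 -0.2 -0.8] T [-0.08 -0.    0.01] w 28.7 j [ 0.85  0.32 -0.56  0.   -0.7   0.27]
```

arm_command(increments=[[[0,0,0],[-0.5,-0.8,-7],1],[[0,0,0],[-0.5,-0.8,-14],1],[[0,0,0],[-0.5,-0.8,-21],1],[[0,0,0],[-0.5,-0.8,-27],1],[[0,0,0],[-0.5,-0.8,-29],1]])

```text
clock: 6.35
position: [415.6, 227.7, 46.8]
ee_rot: [-0.689, 0.16, 0.689, 0.159]
contact_force: [-0.5, -1.1, -0.9]
gripper_width: 28.9
```

```bash
python3 -c "
from h import *
st()"
```

```text
t 6.35 pos [415.6 227.7  46.8] jawline -116.1 fix [ 0.07 -0.05  0.  ] F [-0.5 -1.1 -0.9] T [-0.01  0.02 -0.  ] w 28.9 j [ 0.85  0.37 -0.59  0.   -0.62  0.27]
```

arm_command(increments=[[[0,0,0],[0,0,-1],1],[[0,0,0],[0,0,-1],0.6],[[0,0,0],[0,0,-1],0.3],[[0,0,0],[0,0,-1],0],[[0,0,0],[0,0,-1],0]])

```text
clock: 6.85
position: [415.7, 227.8, 46.1]
ee_rot: [-0.689, 0.16, 0.689, 0.159]
contact_force: [0.8, 0.6, 0.1]
gripper_width: 76.1
```

arm_command(increments=[[[0,0,0],[0,0,8],0],[[0,0,0],[0,0,30],0],[[0,0,0],[0,0,70],0],[[0,0,0],[0,0,110],0],[[0,0,0],[0,0,130],0]])

```text
clock: 7.35
position: [417.0, 228.9, 180.4]
ee_rot: [0.69, -0.158, -0.688, -0.161]
contact_force: [0.1, -0.5, -0.1]
gripper_width: 85.3
```

```bash
python3 - <<'E'
from h import *
st();p,d,K,e,Rw=cam("wrist");cv2.imwrite("pics/w5.png",p);P=pts(d,K,e,Rw)
for m,s,ce in blobs(p,"blue",200):
    zt=np.nanpercentile(P[m][:,2],90);t=m&(P[...,2]>zt-1.5)
    print(s,zt,hullcirc(t,K,e,Rw,zt),t.sum())
E
```

```text
t 7.35 pos [417.  228.9 180.4] jawline -116.1 fix [-0.21  0.28  0.  ] F [ 0.1 -0.5 -0.1] T [ 0.05 -0.07 -0.03] w 85.3 j [ 0.85  0.18 -0.43  0.   -0.96  0.27]
[ 301  148   48   62 1393] 81.30399758167039 (array([414.9, 228.5]), 13.9) 732
```

View pics/w5.png

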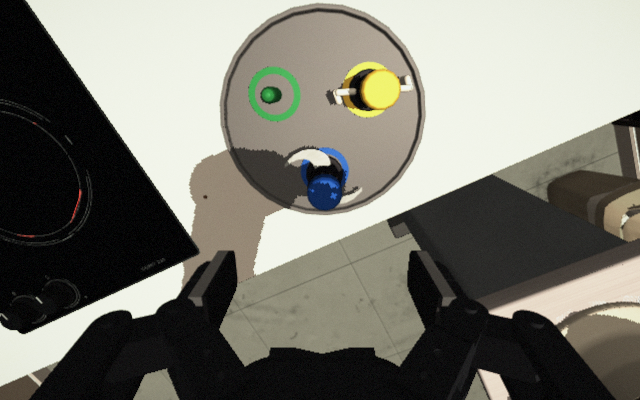

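The blade stands on the post: its blue top is at (322,190) in the view, which puts it at z = 81 mm and (415, 228.5). Now on to the processor.

arm_command(increments=[[[0,0,0],[5,-45,10],0],[[0,0,0],[10,-90,20],0],[[0,0,0],[15,-135,40],0],[[0,0,0],[20,-180,50],0],[[0,0,0],[25,-225,60],0]])

```text
clock: 7.9
position: [442.8, 3.0, 244.0]
ee_rot: [0.692, -0.156, -0.686, -0.162]
contact_force: [0.8, 0.3, -0.5]
gripper_width: 85.1
```

arm_command(increments=[[[0,0,2],[5,-45,0],0],[[0,0,4],[10,-90,0],0],[[0,0,8],[15,-130,0],0],[[0,0,12],[15,-150,0],0],[[0,0,12],[15,-150,0],0]])

```text
clock: 8.4
position: [457.4, -149.1, 244.0]
ee_rot: [0.704, -0.084, -0.699, -0.091]
contact_force: [-0.1, -0.3, -0.0]
gripper_width: 85.6
```

```bash
python3 - <<'E'
from h import *
st();p,d,K,e,Rw=cam("wrist");cv2.imwrite("pics/w6.png",p);np.savez("w6.npz",p=p,d=d,K=K,e=e,Rw=Rw);P=pts(d,K,e,Rw)
for m,s,ce in blobs(p,"green",300):
    print(s,ce,np.nanpercentile(P[m],[3,50,97],0).round(1).tolist())
    t=m&(P[...,2]>125); q=P[t][:,:2]; w,v=np.linalg.eigh(np.cov(q.T)); print("bar",t.sum(),q.mean(0).round(1),np.degrees(np.arctan2(*v[::-1,1])).round(1),np.sqrt(w*12).round(1))
E
```

```text
t 8.4 pos [ 457.4 -149.1  244. ] jawline -104.2 fix [-0.51  0.47  0.  ] F [-0.1 -0.3 -0. ] T [-0.03  0.   -0.01] w 85.6 j [ 0.02  0.12 -0.31 -0.01 -1.13  1.31]
[ 362  134   55   59 2307] [389.66363242 161.72648461] [[438.3, -236.7, 96.9], [460.8, -212.2, 103.6], [481.2, -192.4, 127.7]]
bar 596 [ 457.9 -215.3] 172.4 [11.1 43.1]
[  3 173  52  36 756] [ 29.16402116 192.72354497] [[486.0, 215.3, 7.3], [509.3, 232.8, 10.0], [531.4, 258.8, 47.1]]
bar 0 [nan nan] nan [nan nan]
  avg = a.mean(axis, **keepdims_kw)
  ret = um.true_divide(
<stdin>:5: RuntimeWarning: Degrees of freedom <= 0 for slice
  c *= np.true_divide(1, fact)
  c *= np.true_divide(1, fact)
<stdin>:5: RuntimeWarning: Mean of empty slice.
```

View pics/w6.png

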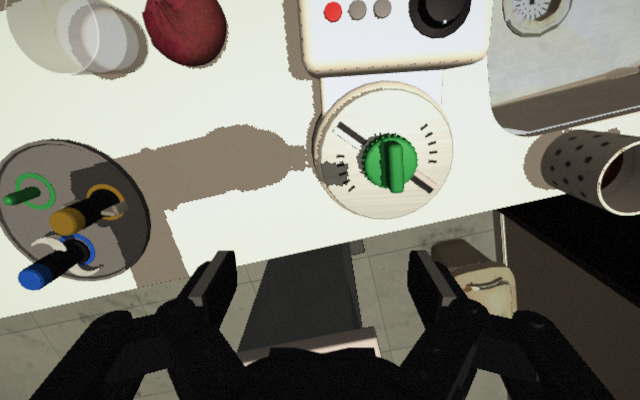

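The cap's green bar is at (396,163), nearly vertical in the image; depth puts it at (457.9, -215.3) along -7.6°. The motor block is above it and the mug to the right.

arm_command(increments=[[[-0.2,0.2,2],[0,-20,-15],0],[[-0.5,0.5,4],[0,-45,-40],0],[[-0.5,0.5,6.6],[0.5,-66,-70],0],[[-0.5,0.5,6.6],[0.5,-66,-84],0],[[-0.5,0.5,6.6],[0.5,-66,-84],0]])

```text
clock: 8.95
position: [456.3, -213.0, 157.9]
ee_rot: [-0.703, 0.046, 0.708, 0.048]
contact_force: [-0.4, -0.7, 0.4]
gripper_width: 85.4
```

```bash
cat >> h.py <<'E'
def bar(zmin):
    p,d,K,e,Rw=cam("wrist");P=pts(d,K,e,Rw);cv2.imwrite("pics/last.png",p)
    m=max((b for b in blobs(p,"green",300) if np.nanmedian(P[b[0]][:,2])>60),key=lambda b:b[1][4])[0]
    t=m&(P[...,2]>zmin);h=cv2.convexHull(np.argwhere(t)[:,::-1].astype(np.int32))[:,0]
    zt=np.nanmedian(P[t][:,2]);(c,wh,a)=cv2.minAreaRect(onplane(h,K,e,Rw,zt)[:,:2].astype(np.float32))
    if wh[0]<wh[1]: a+=90
    print("bar",t.sum(),"ztop",zt.round(1),np.round(c,1),np.round(wh,1),"ang",round((a+90)%180-90,1))
E
python3 -c "
from h import *
st();bar(125)"
```

```text
t 8.95 pos [ 456.3 -213.   157.9] jawline -97.6 fix [-0.12 -0.36  0.  ] F [-0.4 -0.7  0.4] T [-0.05 -0.    0.02] w 85.4 j [-0.11  0.25 -0.39 -0.   -0.94  1.55]
bar 1114 ztop 126.9 [ 457.9 -215.6] [12.  44.4] ang -6.7
```

arm_command(increments=[[[-0.1,-0.3,0.8],[1.6,-2.6,-12],0],[[-0.1,-0.3,0.8],[1.6,-2.6,-26],0],[[-0.1,-0.3,0.8],[1.6,-2.6,-40],0],[[-0.1,-0.3,0.8],[1.6,-2.6,-50],0],[[-0.1,-0.3,0.8],[1.6,-2.6,-50],0]])

```text
clock: 9.5
position: [459.0, -215.0, 109.5]
ee_rot: [0.706, -0.042, -0.705, -0.041]
contact_force: [-1.2, -1.0, -0.2]
gripper_width: 85.1
```

```bash
python3 -c "
from h import *
st();bar(125)"
```

```text
t 9.5 pos [ 459.  -215.   109.5] jawline -96.7 fix [0.03 0.08 0.  ] F [-1.2 -1.  -0.2] T [-0.03  0.01 -0.03] w 85.1 j [-0.12  0.31 -0.45  0.   -0.81  1.57]
bar 1805 ztop 126.9 [ 458.  -215.9] [12.2 44.7] ang -6.5
```

arm_command(increments=[[[0,0,0],[-0.8,-0.8,-2],0],[[0,0,0],[-0.8,-0.8,-2],0.4],[[0,0,0],[-0.8,-0.8,-2],0.8],[[0,0,0],[-0.8,-0.8,-2],1],[[0,0,0],[-0.8,-0.8,-2],1]])

```text
clock: 10.05
position: [458.8, -216.1, 108.3]
ee_rot: [0.707, -0.042, -0.705, -0.041]
contact_force: [-0.0, -0.2, 0.4]
gripper_width: 28.6
```

arm_command(increments=[[[0,0,0],[0,0,0],1],[[0,0,0],[0,0,0],1],[[0,0,0],[0,0,0],1],[[0,0,0],[0,0,0],1],[[0,0,0],[0,0,0],1]])

```text
clock: 10.55
position: [459.0, -216.2, 108.5]
ee_rot: [0.707, -0.042, -0.705, -0.041]
contact_force: [0.1, 0.2, 2.5]
gripper_width: 11.8
```

```bash
python3 -c "
from h import *
st()"
```

```text
t 10.55 pos [ 459.  -216.2  108.5] jawline -96.7 fix [0.07 0.2  0.  ] F [0.1 0.2 2.5] T [0.03 0.21 0.09] w 11.8 j [-0.12  0.32 -0.45  0.   -0.8   1.57]
```

arm_command(increments=[[[0,0,1],[0,0,0],1],[[0,0,2],[0,0,0],1],[[0,0,3],[0,0,0],1],[[0,0,4],[0,0,0],1],[[0,0,4],[0,0,0],1]])

```text
clock: 11.05
position: [459.2, -216.2, 108.5]
ee_rot: [0.708, -0.017, -0.706, -0.016]
contact_force: [0.2, -0.2, 0.4]
gripper_width: 11.5
```

```bash
python3 -c "
from h import *
st()"
```

```text
t 11.05 pos [ 459.2 -216.2  108.5] jawline -92.7 fix [0.06 0.23 0.  ] F [ 0.2 -0.2  0.4] T [ 0.07 -0.2  -0.04] w 11.5 j [-0.12  0.32 -0.45  0.   -0.8   1.64]
```

arm_command(increments=[[[0,0,1],[-0.5,0,0],1],[[0,0,2],[-0.5,0,0],1],[[0,0,3],[-0.5,0,0],1],[[0,0,4],[-0.5,0,0],1],[[0,0,4],[-0.5,0,0],1]])

```text
clock: 11.55
position: [458.8, -216.2, 108.5]
ee_rot: [0.709, 0.008, -0.706, 0.009]
contact_force: [1.0, 0.1, 0.8]
gripper_width: 11.7
```

```bash
python3 -c "
from h import *
st()"
```

```text
t 11.55 pos [ 458.8 -216.2  108.5] jawline -88.6 fix [0.04 0.24 0.  ] F [1.  0.1 0.8] T [ 0.06 -0.28 -0.02] w 11.7 j [-0.12  0.32 -0.45  0.   -0.8   1.71]
```

arm_command(increments=[[[0,0,1],[0,0,0],1],[[0,0,2],[0,0,0],1],[[0,0,3],[0,0,0],1],[[0,0,3],[0,0,0],1],[[0,0,3],[0,0,0],1]])

```text
clock: 12.05
position: [458.7, -216.2, 108.6]
ee_rot: [0.708, 0.027, -0.705, 0.027]
contact_force: [0.2, 1.0, 0.8]
gripper_width: 11.7
```

arm_command(increments=[[[0,0,1],[0,0,0],1],[[0,0,2],[0,0,0],1],[[0,0,2.5],[0,0,0],1],[[0,0,2.5],[0,0,0],1],[[0,0,2.5],[0,0,0],1]])

```text
clock: 12.55
position: [458.7, -216.2, 108.6]
ee_rot: [0.707, 0.042, -0.704, 0.042]
contact_force: [0.1, 0.8, 1.2]
gripper_width: 11.8
```

```bash
python3 -c "
from h import *
st()"
```

```text
t 12.55 pos [ 458.7 -216.2  108.6] jawline -83.1 fix [0.02 0.23 0.  ] F [0.1 0.8 1.2] T [ 0.09 -0.25  0.03] w 11.8 j [-0.12  0.32 -0.45 -0.   -0.8   1.81]
```

arm_command(increments=[[[0,0,1],[0,0,0],1],[[0,0,2],[0,0,0],1],[[0,0,3],[0,0,0],1],[[0,0,3],[0,0,0],1],[[0,0,3],[0,0,0],1]])

```text
clock: 13.05
position: [458.7, -216.2, 108.5]
ee_rot: [0.706, 0.061, -0.703, 0.061]
contact_force: [0.5, 1.3, 0.8]
gripper_width: 11.2
```

```bash
python3 -c "
from h import *
st()"
```

```text
t 13.05 pos [ 458.7 -216.2  108.5] jawline -80.1 fix [0.01 0.23 0.  ] F [0.5 1.3 0.8] T [ 0.16 -0.23 -0.01] w 11.2 j [-0.12  0.32 -0.45 -0.   -0.8   1.86]
```

arm_command(increments=[[[0,0,1],[0,0,0],1],[[0,0,2],[0,0,0],1],[[0,0,3],[0,0,0],1],[[0,0,4],[0,0,0],1],[[0,0,4],[0,0,0],1]])

```text
clock: 13.55
position: [458.7, -216.2, 108.5]
ee_rot: [0.703, 0.085, -0.701, 0.086]
contact_force: [0.9, 0.3, 0.8]
gripper_width: 11.6
```

```bash
python3 -c "
from h import *
st()
bar(118)"
```

```text
t 13.55 pos [ 458.7 -216.2  108.5] jawline -76.1 fix [-0.01  0.23  0.  ] F [0.9 0.3 0.8] T [ 0.14 -0.19  0.03] w 11.6 j [-0.12  0.32 -0.45 -0.   -0.8   1.93]
bar 2103 ztop 126.8 [ 459.5 -215. ] [39.2 38.3] ang 58.6
```

View pics/last.png

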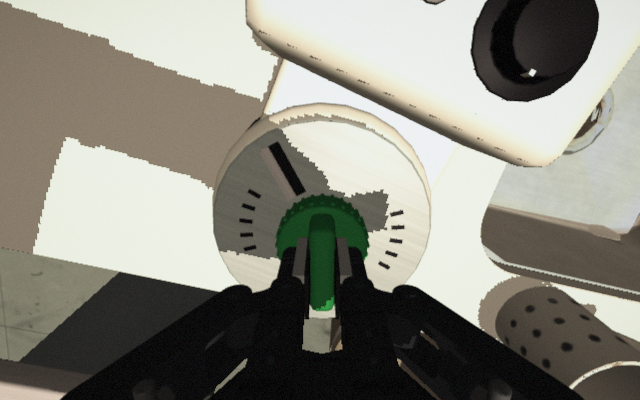

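The image shows the bar at (322,260) still between the pads and turned with the gripper, with no resistance, so counter-clockwise is the loosening way.

arm_command(increments=[[[0,0,3],[0,0,0],1],[[0,0,6],[0,0,0],1],[[0,0,9],[0,0,0],1],[[0,0,12],[0,0,0],1],[[0,0,14],[0,0,0],1]])

```text
clock: 14.1
position: [458.7, -216.2, 108.6]
ee_rot: [0.688, 0.171, -0.685, 0.171]
contact_force: [1.0, 1.1, 0.9]
gripper_width: 11.5
```

```bash
python3 -c "
from h import *
st()"
```

```text
t 14.1 pos [ 458.7 -216.2  108.6] jawline -62.0 fix [-0.07  0.22  0.  ] F [1.  1.1 0.9] T [ 0.19 -0.21 -0.04] w 11.5 j [-0.12  0.32 -0.45 -0.   -0.81  2.18]
```

arm_command(increments=[[[0,0,3],[0,0,0],1],[[0,0,6],[0,0,0],1],[[0,0,9],[0,0,0],1],[[0,0,12],[0,0,0],1],[[0,0,13],[0,0,0],1]])

```text
clock: 14.6
position: [458.6, -216.1, 108.6]
ee_rot: [0.664, 0.248, -0.661, 0.247]
contact_force: [-0.2, 0.0, 0.5]
gripper_width: 11.7
```

arm_command(increments=[[[0,0,3],[0,0,0],1],[[0,0,6],[0,0,0],1],[[0,0,9],[0,0,0],1],[[0,0,12],[0,0,0],1],[[0,0,13],[0,0,0],1]])

```text
clock: 15.1
position: [458.4, -216.0, 108.6]
ee_rot: [0.631, 0.322, -0.629, 0.321]
contact_force: [0.8, 1.2, 1.5]
gripper_width: 11.7
```

```bash
python3 -c "
from h import *
st()"
```

```text
t 15.1 pos [ 458.4 -216.   108.6] jawline -36.0 fix [-0.17  0.14  0.  ] F [0.8 1.2 1.5] T [ 0.3  -0.11  0.05] w 11.7 j [-0.12  0.32 -0.44 -0.   -0.81  2.64]
```

arm_command(increments=[[[0,0,4],[0,0,0],1],[[0,0,8],[0,0,0],1],[[0,0,12],[0,0,0],1],[[0,0,17],[0,0,0],1],[[0,0,17],[0,0,0],1]])

```text
clock: 15.6
position: [458.3, -216.0, 108.5]
ee_rot: [0.577, 0.411, -0.575, 0.41]
contact_force: [0.2, 0.8, 2.0]
gripper_width: 12.0
```

arm_command(increments=[[[0,0,0],[0,0,0],1],[[0,0,0],[0,0,1],1],[[0,0,0],[0,0,2],1],[[0,0,0],[0,0,4],1],[[0,0,0],[0,0,5],1]])

```text
clock: 16.1
position: [458.1, -216.0, 113.6]
ee_rot: [0.577, 0.411, -0.575, 0.409]
contact_force: [0.1, 0.6, -0.1]
gripper_width: 11.8
```

```bash
python3 -c "
from h import *
st()"
```

```text
t 16.1 pos [ 458.1 -216.   113.6] jawline -19.1 fix [-0.2   0.04  0.  ] F [ 0.1  0.6 -0.1] T [ 0.01  0.   -0.01] w 11.8 j [-0.12  0.31 -0.44 -0.   -0.82  2.93]
```

arm_command(increments=[[[0,0,0],[0,0,8],1],[[0,0,0],[0,0,20],1],[[0,0,0],[0,0,38],1],[[0,0,0],[0,0,56],1],[[0,0,0],[0,0,70],1]])

```text
clock: 16.6
position: [458.6, -216.2, 185.9]
ee_rot: [0.577, 0.411, -0.574, 0.41]
contact_force: [0.8, -0.1, -1.5]
gripper_width: 11.4
```

arm_command(increments=[[[0,0,0],[0,0,0],1],[[0,0,0],[0,0,0],1],[[0,0,0],[0,0,0],1],[[0,0,0],[0,0,0],1],[[0,0,0],[0,0,0],1]])

```text
clock: 17.1
position: [458.3, -216.2, 185.2]
ee_rot: [0.577, 0.411, -0.575, 0.41]
contact_force: [0.8, 0.1, 0.1]
gripper_width: 11.3
```

```bash
python3 - <<'E'
from h import *
st();ims=[]
for n in("scene","side","wrist"):
    p,d,K,e,Rw=cam(n);P=pts(d,K,e,Rw)
    for c in("green","blue","yellow"):
        for m,s,ce in blobs(p,c,40):
            q=np.nanpercentile(P[m],[3,50,97],0).round()
            if q[1][0]<600: print(n,c,ce.round(),q.tolist())
    ims.append(cv2.resize(p[150:350,160:480],(640,400)) if n!="wrist" else p)
cv2.imwrite("pics/fin.png",cv2.resize(np.vstack([np.hstack(ims[:2]),np.hstack([ims[2],np.zeros_like(ims[2])])]),(800,500)))
E
```

```text
t 17.1 pos [ 458.3 -216.2  185.2] jawline -19.0 fix [-0.18  0.1   0.  ] F [0.8 0.1 0.1] T [-0.07  0.03  0.03] w 11.3 j [-0.12  0.23 -0.35 -0.   -1.    2.93]
scene green [352. 212.] [[431.0, -242.0, 164.0], [443.0, -225.0, 178.0], [457.0, -198.0, 203.0]]
scene green [211. 215.] [[489.0, 215.0, 5.0], [504.0, 234.0, 17.0], [532.0, 258.0, 45.0]]
scene blue [195. 219.] [[398.0, 211.0, 65.0], [408.0, 222.0, 78.0], [426.0, 238.0, 81.0]]
scene yellow [ 46. 168.] [[542.0, 938.0, 20.0], [557.0, 951.0, 37.0], [582.0, 973.0, 49.0]]
scene yellow [228. 213.] [[457.0, 134.0, 8.0], [466.0, 147.0, 78.0], [558.0, 219.0, 81.0]]
scene yellow [228. 232.] [[447.0, 131.0, 6.0], [455.0, 153.0, 8.0], [471.0, 176.0, 11.0]]
side green [350. 169.] [[439.0, -223.0, 166.0], [462.0, -197.0, 180.0], [482.0, -191.0, 205.0]]
side green [349. 312.] [[488.0, 216.0, 8.0], [511.0, 243.0, 11.0], [533.0, 260.0, 47.0]]
side blue [391. 288.] [[403.0, 215.0, 66.0], [417.0, 236.0, 80.0], [429.0, 244.0, 83.0]]
side blue [389. 314.] [[395.0, 234.0, 7.0], [417.0, 244.0, 10.0], [436.0, 250.0, 14.0]]
side yellow [361. 268.] [[460.0, 40.0, 3.0], [473.0, 160.0, 81.0], [487.0, 169.0, 84.0]]
side yellow [367. 291.] [[447.0, 140.0, 7.0], [455.0, 160.0, 10.0], [470.0, 175.0, 16.0]]
wrist green [322. 240.] [[439.0, -232.0, 167.0], [461.0, -204.0, 181.0], [481.0, -191.0, 205.0]]
```

View pics/fin.png

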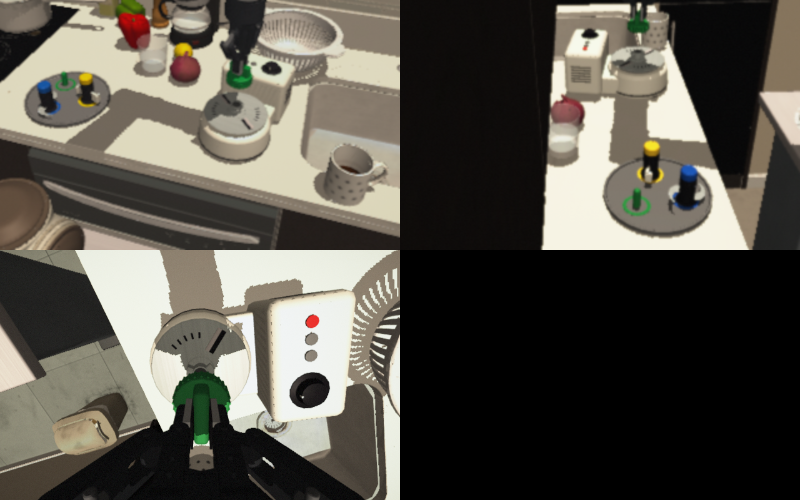

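The cap is held about 77 mm above its seat at (200,410) in the mosaic, the bare hub is visible, and the blade stands on the blue post. Handing in.

```bash
python3 -c "
from h import *
st();print(arm.job_done())"
```

```text
t 17.25 pos [ 458.6 -216.2  185.6] jawline -19.0 fix [-0.17  0.14  0.  ] F [-0.4  0.6 -0.6] T [ 0.04 -0.02 -0.04] w 11.7 j [-0.12  0.22 -0.34 -0.   -1.    2.93]
the job is handed in; nothing more can be done
None
```

I put the chopping blade on its blue post and let go, then unscrewed the hub cap and handed in still holding it. The job took 17.25 s of the 58 s allowed; the hand-in reported no verdict.

- **Blade:** after release its top measured 81 mm above the worktop, which is right for a blade standing on the caddy floor. It was about 1 mm off the post's axis.
- **Hub cap:** I tried it gently counter-clockwise. It turned freely past 16° with almost no torque, so I carried on to about 78° and lifted it straight off.
- **Final hold:** the grip bar is about 112 mm above the disc hub's top and directly over the spindle. The gripper is within about 0.2° of vertical, and the external force reading is under 1 N.
- **Bystanders:** the dough tool measured where it started. The tumbler, onion, lemon, mug and red pepper looked undisturbed in the last pictures, but I did not measure them.

One check failed: fitting the bar's angle from the wrist picture while the fingers held it gave a meaningless result because the cap's skirt was in the mask. I judged by eye from that picture that the cap was turning with the fingers.

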